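# Grade a scoopful of nuts by size

## Task

One hazelnut has been left out on the chopping board: put it into the steel scoop with the other three nuts, and lift the scoop by its leaning handle with all four nuts aboard. With the scoop's mouth held low over the head of the grading ramp, tip it so that the nuts roll down and each drops through its slot: both hazelnuts into the small bin nearest the head, the macadamia into the middle bin and the walnut into the far one. Then stand the empty scoop upright on the chopping board again and let go, leaving the jam jar and salt shaker behind the ramp and the mug past its low end undisturbed.

Things in the scene. Friction and masses are not known exactly. Their poses are not given: they have to be found in the camera images.
- board: Wooden chopping board, 220 x 310 x 22 mm, fixed on the worktop. Origin at the centre of its underside, z up; long side along its y; its top is at z = 22 mm.
- scoop: Steel scoop, black handle, on the board, 0.15 kg, mouth to the robot's right. Trough 52 mm wide outside, 46 inside; side walls 36 mm, back 42 mm high. Origin: underside, x to the open mouth, z up. Flat floor 3 mm thick, x = -75 to 72 mm, then a lip rising 24 degrees: nuts roll out when tipped over about 25 degrees, all by 50. Three nuts in a row, any order, x = -50 to 26 mm; free at x = 45 to 70.
- scoop_grip (a point): Where to grip the black handle: x = -102, z = 86 mm in the scoop's frame. The handle is 14 mm thick along the scoop's y (pinch it along y), 24 mm broad, 95 mm long; it rises from the back wall (x = -76, z = 30 mm) leaning backward, away from the mouth, 25 degrees from vertical; approach along it. This point is 62 mm up along it from its root.
- scoop_mouth (a point): Middle of the upper front edge of the scoop's lip; x = 98, z = 15 mm in the scoop's frame.
- walnut: Walnut, 40 mm round, brown with a dark seam, 26 g: the largest nut. Origin at its centre; its axes roll with it. Starts in the scoop.
- macadamia: Macadamia in its shell, 29 mm round, brown, 16 g: the middle size. Origin at its centre; its axes roll with it. Starts in the scoop.
- hazelnut_a: Hazelnut, 20 mm round, brown with a pale cap, 10 g: one of the two smallest nuts. Origin at its centre; its axes roll with it. Starts in the scoop.
- hazelnut_b: The other hazelnut, just the same (20 mm, 10 g), lying loose on the chopping board beside the scoop on the robot's side, its centre 32 mm above the worktop. Origin at its centre; its axes roll with it. It rolls away easily when nudged.
- grader: Nut grader fixed on the worktop: aluminium V ramp over 3 white bins, 325 x 96 mm, 142 high at its head. Origin on the worktop under the middle of the head (high end, towards the board); x down the ramp, to the robot's right, z up. Ramp falls 14 degrees. Floor closed x = 0 to 50 mm, slot 23 mm wide to 165 mm, 33 mm wide to 245 mm, open to the end wall at 304 mm. Bins: floor z = 6, sides 34 mm high.
- ramp_head (a point): Bottom line of the V floor 20 mm down from the ramp's back edge, z = 94 mm: tip slowly; hold the scoop's mouth just over this point when tipping. Axes as the grader's. The channel is 68 mm wide inside; V sides slope up 28 degrees; cheeks rise 42 mm and the back edge (x = 0 of the grader) 18 mm above the V's bottom line.
- bin_small (a point): Floor centre of the bin nearest the head, for the hazelnuts (grader x = 20 to 155 mm).
- bin_medium (a point): Floor centre of the middle bin, for the macadamia (grader x = 155 to 235 mm).
- bin_large (a point): Floor centre of the far bin, for the walnut (grader x = 235 to 304 mm).
- jam_jar: Jam jar, 62 mm across, 99 mm high, bystander. Origin at the centre of its underside.
- salt_shaker: Salt shaker, 44 mm across, 90 mm high, bystander. Origin at the centre of its underside.
- mug: White mug with a handle, 81 x 116 x 94 mm high, bystander beyond the grader's low end. Origin at the centre of its underside.
There are look-alikes about, which are no part of the job. Several things have the shape of the scoop; the one meant has the colours described above.

How it is judged (in metres and radians):
On the way, in this order (a step that is already met when the one before it is completed fails the run):
1. the loose hazelnut lies in the scoop with the other nuts, let go (x of hazelnut_b in the frame of scoop between -0.08 and 0.1 m and y of hazelnut_b in the frame of scoop between -0.03 and 0.03 m and z of hazelnut_b in the frame of scoop between 0 and 0.06 m and contact force between the fingers and hazelnut_b below 0.05 N and linear speed of hazelnut_b below 0.1 m/s), for 0.2 s.
2. the scoop is lifted clear of the board with all four nuts aboard (height (world z) of scoop above 0.05 m and x of walnut in the frame of scoop between -0.08 and 0.1 m and y of walnut in the frame of scoop between -0.03 and 0.03 m and z of walnut in the frame of scoop between 0 and 0.06 m and x of macadamia in the frame of scoop between -0.08 and 0.1 m and y of macadamia in the frame of scoop between -0.03 and 0.03 m and z of macadamia in the frame of scoop between 0 and 0.06 m and x of hazelnut_a in the frame of scoop between -0.08 and 0.1 m and y of hazelnut_a in the frame of scoop between -0.03 and 0.03 m and z of hazelnut_a in the frame of scoop between 0 and 0.06 m and x of hazelnut_b in the frame of scoop between -0.08 and 0.1 m and y of hazelnut_b in the frame of scoop between -0.03 and 0.03 m and z of hazelnut_b in the frame of scoop between 0 and 0.06 m), for 0.2 s.
3. the scoop is tipped mouth-down by over 23 degrees with its mouth over the head of the ramp (within 60 mm of it sideways and along, less than 70 mm above) (angle between scoop's own z axis and vertical above 0.4 rad and horizontal distance between scoop_mouth and ramp_head below 0.06 m and z of scoop_mouth in the frame of ramp_head between 0 and 0.07 m), for 0.1 s.
4. every nut lies in its own bin under the ramp (x of walnut in the frame of grader between 0.235 and 0.304 m and y of walnut in the frame of grader between -0.042 and 0.042 m and z of walnut in the frame of grader between 0 and 0.042 m and x of macadamia in the frame of grader between 0.155 and 0.235 m and y of macadamia in the frame of grader between -0.042 and 0.042 m and z of macadamia in the frame of grader between 0 and 0.042 m and x of hazelnut_a in the frame of grader between 0.02 and 0.155 m and y of hazelnut_a in the frame of grader between -0.042 and 0.042 m and z of hazelnut_a in the frame of grader between 0 and 0.042 m and x of hazelnut_b in the frame of grader between 0.02 and 0.155 m and y of hazelnut_b in the frame of grader between -0.042 and 0.042 m and z of hazelnut_b in the frame of grader between 0 and 0.042 m), for 0.2 s.
At the end, for the whole second after the job is handed in: Both hazelnuts lie in the bin nearest the head, the macadamia in the middle bin, the walnut in the far bin, all at rest; the scoop stands at rest on the chopping board, upright within 6 degrees, released (all of step 4 and linear speed of each of walnut, macadamia, hazelnut_a, hazelnut_b below 0.03 m/s and x of scoop in the frame of board between -0.1 and 0.1 m and y of scoop in the frame of board between -0.15 and 0.15 m and z of scoop in the frame of board between 0.015 and 0.03 m and angle between scoop's own z axis and vertical below 0.1 rad and linear speed of scoop below 0.02 m/s and contact force between the fingers and scoop below 0.1 N); the robot touches nothing.
It fails at once if the jam jar is disturbed (moved more than 30 mm) (distance of jam_jar from where it was at the start of the episode above 0.03 m).
It fails at once if the salt shaker is disturbed (moved more than 30 mm) (distance of salt_shaker from where it was at the start of the episode above 0.03 m).
It fails at once if the mug is disturbed (moved more than 30 mm) (distance of mug from where it was at the start of the episode above 0.03 m).
It also fails if it takes over 72 s, if anything falls off the work surface, if the arm or the gripper's body presses on something with over 40 N, if the wrist force passes 120 N, or if a joint passes its speed limit or range.

## Robot

A 7-joint arm with a two-finger parallel gripper is mounted at the origin on a cart in front of the work surface, level with it; the furniture and walls round the work are solid. World frame = base frame: x ahead of the robot, y to its left, z up, the work surface at z = 0. Lengths are in mm, angles in rad, forces in N, time in s.
With the tool pointing down it reaches from about 350 to 900 mm from the base axis. Payload 19.9 kg.
Tool frame: the origin (TCP) lies on the centre line of the jaws, within the pads' length; the fingertips stand 22 mm ahead of it and the grasp point (between the pads) lies 3 mm ahead of it; z points along the fingers, y is the line along which they close (so a half turn about z gives the same grasp; the last joint's range is limited). The gripper opens to 85 mm and grips with 20 to 120 N. Pads are 22 mm wide; open, the fingers measure 114 mm over their backs; the gripper's body (76 mm by 85 mm) begins 54 mm behind the grasp point. The pads swing forward as they close: fully open they stand 13 mm farther back than shut.
Start: joints at [-1.216, 0.417, -0.01, 1.614, 0.005, 1.111, -0.053], TCP at [241.531, 576.426, 253.26] pointing down, gripper open.
Joint ranges: [-2.81, 2.81], [-0.39, 2.02], [-1.27, 1.25], [0.06, 2.57], [-1.19, 4.33], [0.19, 2], [-2.82, 2.82]. Speed limits (rad/s): [1.89, 1.89, 2.39, 2.39, 3.01, 3.01, 3.01].

## Interface

Orientations are given as [roll, pitch, yaw] about the fixed x, y, z axes, in that order (R = Rz(yaw) Ry(pitch) Rx(roll)).
In Python, from rig import manip, vision gives the robot as it stands.
- The arm moves only by the shell command python3 -m handwheel 'ROWS'. ROWS is a JSON object of lists of equal length, an entry for each row: "dr": the turn, a rotation vector about the world's x, y, z in degrees, a list of three; "delta_pos": the shift along the world's x, y, z in m, a list of three; "claw": the opening, from 0 (shut) to 1 (fully open). A call has exactly 10 rows; each row shifts and turns the commanded pose from where the row before left it; what a row does not reach is not made up. A row lasts 1/12 s, in which the tool goes at most 41.7 mm and 7.16 degrees, less where a joint would pass 70% of its speed; a pose out of reach is approached as far as the arm can. A call is refused whole if a number of a shift passes 0.0417 or a number of a turn 7.16, either way. A call with a gripper value outside its range is refused whole. The fingers move at their own pace and stop on an object; the grip force is fixed at half the most. Time passes only in rows, so rows that do not move let the fingers close, or fill a call up. It gives the time, the measured TCP pose, the force, the opening and the grip force at its end, in the units of the state.
- manip.state(): the state, without advancing time (a new reading comes with each control period).
- vision.snapshot(name): name is "scene" or "side" or "wrist"; returns the picture (480x640x3 uint8, blue, green, red); there is no depth.
- vision.get_calibration(name): a dict with "K" (3x3 intrinsics, pixels), "camera_from_world" (4x4, takes a point from world to camera coordinates); the wrist camera has in their place "T_tool_cam" (4x4, takes a point from camera to tool coordinates, whose origin is the TCP and whose axes are the flange's). Camera axes: x right, y down, z forward; pixel columns grow to the right and rows downward; lengths in mm; the calibration is good to about 2 mm. A picture is of the moment at which its call begins: read the wrist's pose just before it. get_calibration takes no time and is no camera call.
- manip.sign_off(): hands the job in; it is judged then, once.
The state is a dict: "time_s": time; "joint_positions": joint angles; "dq": joint speeds; "joint_efforts": joint torques, N m; "tcp_pos": TCP position; "tool_rot": TCP orientation; "force": force on the tool from outside, world axes, zero at the start; "wrist_torque": the same for the moment, N m; "finger_gap": finger opening in mm; "grip_force": force on a finger pad.
Only numpy, scipy, OpenCV 4.12 (cv2) and the standard library are available. Lean on these libraries where they do the work, as an engineer would, in place of code of your own. Each camera call takes 0.05 s, during which the arm holds its last target. There are 200 camera calls.

## Working session

There is one attempt and no reset: what is moved stays moved. The work goes in short steps, Python scripts to look and compute and a shell command to move; the robot and the scene stay as the last step left them, time stands still between calls to the robot, and variables do not carry over. Pictures are saved under pics/ and viewed, at most 10 in all, crops included, and the job is handed in when it is done.

```bash
mkdir -p pics; ls; python3 - <<'E'
from rig import manip, vision
import cv2
s=manip.state(); print({k:s[k] for k in('time_s','tcp_pos','tool_rot','finger_gap')})
for n in('scene','side'):
    cv2.imwrite(f'pics/{n}0.png',vision.snapshot(n)); c=vision.get_calibration(n); print(n,c)
print(vision.get_calibration('wrist'))
E
```

```text
pics
{'time_s': 0.0, 'tcp_pos': array([241.45439229, 576.13013946, 252.63349191]), 'tool_rot': array([-3.14034694e+00,  1.10817621e-04,  2.74477817e+00]), 'finger_gap': 85.45314233203713}
scene {'K': array([[570.19348338,   0.        , 314.51039419],
       [  0.        , 570.19348338, 241.15547843],
       [  0.        ,   0.        ,   1.        ]]), 'camera_from_world': array([[-6.30895383e-01, -7.75858820e-01,  3.75590852e-03,
         4.15281800e+02],
       [-4.08747478e-01,  3.28253624e-01, -8.51572109e-01,
         3.15249094e+02],
       [ 6.59466841e-01, -5.38788130e-01, -5.24224032e-01,
         1.43145836e+03],
       [ 0.00000000e+00,  0.00000000e+00,  0.00000000e+00,
         1.00000000e+00]])}
side {'K': array([[581.75468369,   0.        , 314.56158714],
       [  0.        , 581.75468369, 237.9325203 ],
       [  0.        ,   0.        ,   1.        ]]), 'camera_from_world': array([[ 9.80986095e-01, -1.93756158e-01,  1.11728342e-02,
        -5.54675989e+02],
       [-9.97542539e-02, -5.52763524e-01, -8.27346104e-01,
         1.49304718e+02],
       [ 1.66479338e-01,  8.10500486e-01, -5.61581332e-01,
         2.11152696e+03],
       [ 0.00000000e+00,  0.00000000e+00,  0.00000000e+00,
         1.00000000e+00]])}
{'K': array([[360.243716  ,   0.        , 312.2756455 ],
       [  0.        , 360.243716  , 246.08947834],
       [  0.        ,   0.        ,   1.        ]]), 'T_tool_cam': array([[ 4.67638397e-04, -9.61023821e-01, -2.76465183e-01,
         7.05443573e+01],
       [ 9.99999791e-01,  3.26009075e-04,  5.58246832e-04,
        -9.67580008e-01],
       [-4.46358345e-04, -2.76465387e-01,  9.61023772e-01,
        -1.19751411e+02],
       [ 0.00000000e+00,  0.00000000e+00,  0.00000000e+00,
         1.00000000e+00]])}
```

View pics/scene0.png

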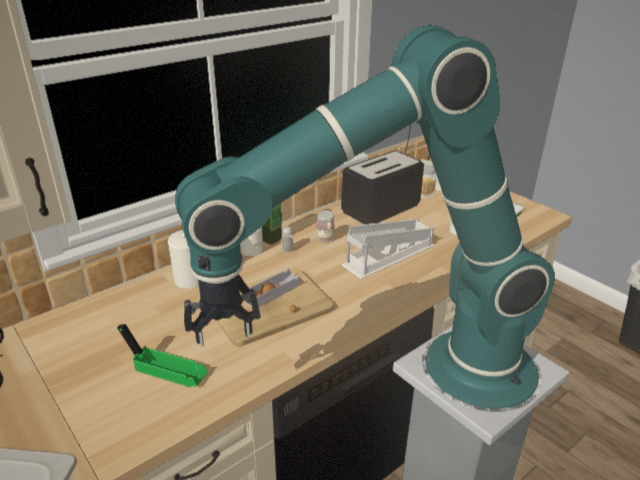

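View pics/side0.png

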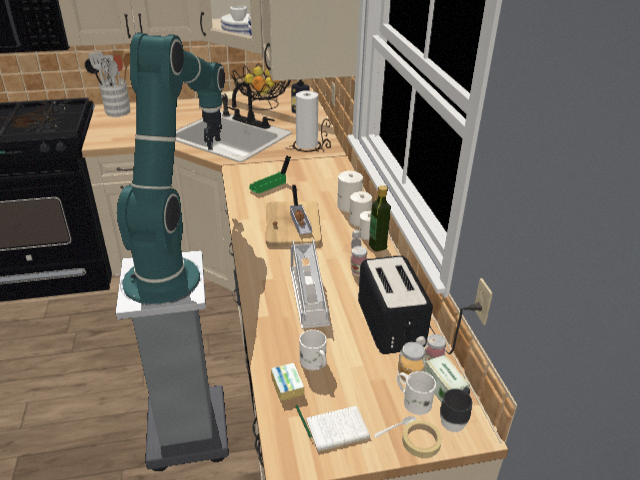

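The scene image shows two scoop-shaped things: a green one with a black handle (scene 170,367; side 268,184), and a steel one with a black handle lying on the board (scene 275,288; side 300,218). The steel one fits the description. The loose hazelnut is at scene (292,309). I'll confirm this in an enlarged crop.

```bash
cat > h.py <<'E'
from rig import manip, vision
import cv2, numpy as np
from scipy.spatial.transform import Rotation as R
def cam(n, s=None):
    c=vision.get_calibration(n)
    if n=='wrist':
        T=np.eye(4);T[:3,:3]=R.from_euler('xyz',s['tool_rot']).as_matrix();T[:3,3]=s['tcp_pos']
        M=T@c['T_tool_cam']
    else: M=np.linalg.inv(c['camera_from_world'])
    return c['K'],M
def ray(n,uv,z,s=None):
    K,M=cam(n,s); d=M[:3,:3]@np.linalg.inv(K)@np.array([uv[0],uv[1],1.]); o=M[:3,3]
    return o+d*(z-o[2])/d[2]
def tri(pairs):  # list of (n,uv,s)
    A=np.zeros((3,3));b=np.zeros(3)
    for n,uv,s in pairs:
        K,M=cam(n,s); d=M[:3,:3]@np.linalg.inv(K)@np.array([uv[0],uv[1],1.]);d/=np.linalg.norm(d)
        P=np.eye(3)-np.outer(d,d);A+=P;b+=P@M[:3,3]
    return np.linalg.solve(A,b)
def proj(n,p,s=None):
    K,M=cam(n,s); q=np.linalg.inv(M)@np.append(p,1.); q=K@q[:3]; return q[:2]/q[2]
E
python3 - <<'E'
from h import *
a=cv2.imread('pics/scene0.png');b=cv2.imread('pics/side0.png')
A=cv2.resize(a[200:350,200:450],None,fx=2,fy=2,interpolation=cv2.INTER_CUBIC)
A=cv2.resize(a[195:345,210:340],(390,450),interpolation=cv2.INTER_CUBIC)
B=cv2.resize(b[180:335,255:385],(390,465),interpolation=cv2.INTER_CUBIC)
o=np.zeros((465,790,3),np.uint8);o[:450,:390]=A;o[:,400:]=B;cv2.imwrite('pics/c1.png',o)
print('haz',ray('scene',(292,309),32),'board corners',ray('scene',(334,304),22),ray('scene',(240,342),22))
print('grader feet',ray('scene',(361,272),0),ray('scene',(433,245),0),ray('side',(307,325),0))
print('scoop',ray('side',(300,218),30),'handle',ray('side',(295,188),110))
E
```

```text
haz [447.97336684 251.26428453  32.        ] board corners [401.73128174 137.7326067   22.        ] [433.75063798 430.88356683  22.        ]
grader feet [ 4.92597670e+02 -5.28644934e+01  1.13686838e-13] [ 4.57281059e+02 -3.51480967e+02 -1.13686838e-13] [ 473.84224682 -334.96414972    0.        ]
scoop [557.70524477 273.9110588   30.        ] handle [556.31560753 386.34953689 110.        ]
```

View pics/c1.png

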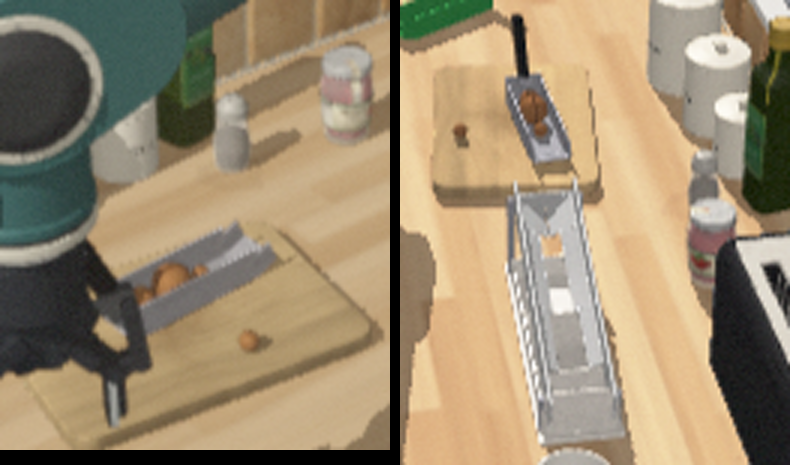

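Confirmed: the steel scoop holds three brown nuts and its handle leans away from the mouth. The loose hazelnut is at side ≈(275,224) and scene ≈(293,309). Next I move the wrist camera over the board.

```bash
python3 -c "
from h import *
print(tri([('scene',(292.7,308.7),None),('side',(275,223.7),None)]))"
python3 -m handwheel '{"dr":[[0,0,0],[0,0,0],[0,0,0],[0,0,0],[0,0,0],[0,0,0],[0,0,0],[0,0,0],[0,0,0],[0,0,0]],"delta_pos":[[0.026,-0.030,0.012],[0.026,-0.030,0.012],[0.026,-0.030,0.012],[0.026,-0.030,0.012],[0.026,-0.030,0.012],[0.026,-0.030,0.012],[0.026,-0.030,0.012],[0.026,-0.030,0.012],[0.026,-0.030,0.012],[0,0,0]],"claw":[0.7,0.7,0.7,0.7,0.7,0.7,0.7,0.7,0.7,0.7]}'
python3 - <<'E'
from h import *
s=manip.state(); im=vision.snapshot('wrist'); cv2.imwrite('pics/w1.png',im); np.save('w1.npy',[s['tcp_pos'],s['tool_rot']]); print(s['tcp_pos'],s['tool_rot'],s['finger_gap'])
cv2.imwrite('pics/scene1.png',vision.snapshot('scene'))
E
```

```text
[449.57235517 247.84318864  30.56500299]
time_s: 0.93
tcp_pos: [480.8, 299.7, 363.5]
tool_rot: [3.141, 0.004, 2.735]
force: [0.4, -0.8, 0.1]
finger_gap: 59.6
grip_force: 0.0
[480.77458055 299.71003081 363.50648566] [3.14058744 0.00366882 2.7354826 ] 59.64076902685363
```

View pics/w1.png

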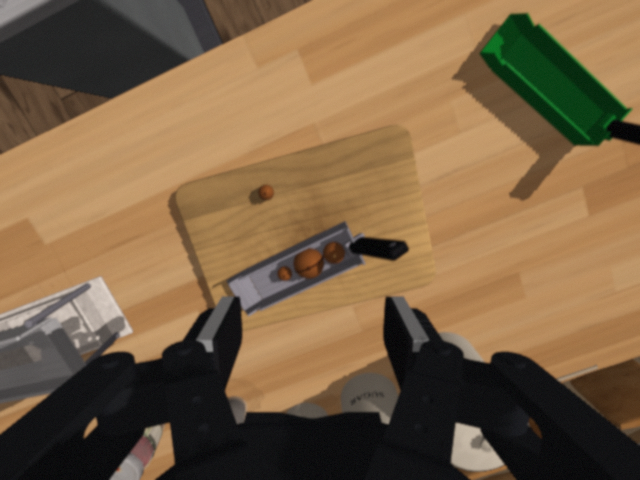

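The wrist image shows the loose nut at (265,192). The scoop runs from its mouth corners (230,290)/(249,311) to its back wall corners (346,223)/(361,262). Its nuts are a hazelnut (285,272), the walnut (308,263) and the macadamia (334,252), and the handle tip is at (407,248).

```bash
python3 - <<'E'
from h import *
a=np.load('w1.npy');s={'tcp_pos':a[0],'tool_rot':a[1]}
im=cv2.imread('pics/w1.png');hsv=cv2.cvtColor(im,cv2.COLOR_BGR2HSV)
m=((hsv[...,0]<14)&(hsv[...,1]>140)&(hsv[...,2]>40)).astype(np.uint8);m[:170]=0;m[300:]=0;m[:,:220]=0;m[:,370:]=0
n,_,st,c=cv2.connectedComponentsWithStats(m)
for i in range(1,n):
    if st[i,4]>30: print('blob',st[i],c[i])
f=lambda uv,z:ray('wrist',uv,z,s)[:2].round(1)
print('haz b',f((265.5,192),32),'h',f((285,272),35),'w',f((308,263),45),'m',f((334,252),39.5))
ml=(f((230,290),37)+f((249,311),37))/2; b=(f((346,223),64)+f((361,262),64))/2
print('mouth',ml,'back',b,'yaw',np.degrees(np.arctan2(*(ml-b)[::-1])),np.linalg.norm(ml-b))
print('handle top', f((403,248),22+116), 'board corners',[f(p,22) for p in((182,188),(405,128),(432,280),(215,325))])
E
```

```text
blob [258 185  15  15 165] [265.56363636 191.99393939]
blob [294 243  50  35 940] [316.66808511 259.62978723]
blob [278 267  13  13 126] [284.25396825 273.1984127 ]
haz b [448.5 249.5] h [554.  228.5] w [551.4 263. ] m [552.6 298.9]
mouth [566.55 155.75] back [543.6 326.6] yaw -82.34934904464062 172.38452656778682
handle top [545.4 370. ] board corners [array([402.7, 152.4]), array([446. , 437.1]), array([648.3, 406. ]), array([591.8, 100.9])]
```

```bash
python3 -m handwheel '{"dr":[[0,0,4],[0,0,4],[0,0,4],[0,0,4],[0,0,4],[0,0,4],[0,0,4],[0,0,3],[0,0,0],[0,0,0]],"delta_pos":[[-0.004,-0.006,-0.028],[-0.004,-0.006,-0.028],[-0.004,-0.006,-0.028],[-0.004,-0.006,-0.028],[-0.004,-0.007,-0.028],[-0.004,-0.007,-0.028],[-0.004,-0.007,-0.028],[-0.004,-0.006,-0.028],[0,0,0],[0,0,0]],"claw":[0.7,0.7,0.7,0.7,0.7,0.7,0.7,0.7,0.7,0.7]}'
cat > nut.py <<'E'
from h import *
import sys
s=manip.state(); im=vision.snapshot('wrist'); cv2.imwrite(sys.argv[1],im)
hsv=cv2.cvtColor(im,cv2.COLOR_BGR2HSV)
m=((hsv[...,0]<14)&(hsv[...,1]>140)&(hsv[...,2]>40)).astype(np.uint8)
n,_,st,c=cv2.connectedComponentsWithStats(m)
for i in range(1,n):
    if st[i,4]>150: print(st[i],c[i].round(1),ray('wrist',c[i],float(sys.argv[2]),s).round(1))
print(s['tcp_pos'].round(1),s['tool_rot'].round(4))
E
python3 nut.py pics/w2.png 32
```

```text
time_s: 1.87
tcp_pos: [442.6, 255.8, 136.8]
tool_rot: [-3.141, -0.003, -2.998]
force: [0.7, 0.5, 0.4]
finger_gap: 59.7
grip_force: 0.0
[286 250  30  29 636] [301.1 264. ] [449.3 248.7  32. ]
[238 394  25  19 388] [249.9 402. ] [561.5 225.7  32. ]
[ 273  396   94   23 1411] [314.9 407. ] [558.9 274.   32. ]
[442.6 255.8 136.8] [-3.1406e+00 -2.5000e-03 -2.9982e+00]
```

```bash
python3 -m handwheel '{"dr":[[0,0,0],[0,0,0],[0,0,0],[0,0,0],[0,0,0],[0,0,0],[0,0,0],[0,0,0],[0,0,0],[0,0,0]],"delta_pos":[[0.003,-0.004,-0.020],[0.003,-0.003,-0.020],[0.001,0,-0.020],[0,0,-0.015],[0,0,-0.010],[0,0,-0.006],[0,0,0],[0,0,0],[0,0,0],[0,0,0]],"claw":[0.7,0.7,0.7,0.7,0.7,0.7,0.7,0.7,0.7,0.7]}'
```

```text
time_s: 2.75
tcp_pos: [451.0, 248.8, 47.2]
tool_rot: [3.141, 0.001, -2.997]
force: [-0.3, 0.5, 0.2]
finger_gap: 59.6
grip_force: 0.0
```

```bash
python3 -m handwheel '{"dr":[[0,0,0],[0,0,0],[0,0,0],[0,0,0],[0,0,0],[0,0,0],[0,0,0],[0,0,0],[0,0,0],[0,0,0]],"delta_pos":[[-0.0015,0,-0.001],[0,0,0],[0,0,0],[0,0,0],[0,0,0],[0,0,0],[0,0,0],[0,0,0],[0,0,0],[0,0,0]],"claw":[0.6,0.5,0.4,0.3,0.22,0.15,0.1,0.1,0.1,0.1]}'
```

```text
time_s: 3.58
tcp_pos: [449.1, 248.4, 45.3]
tool_rot: [-3.142, 0.0, -2.997]
force: [-0.5, 0.0, 4.0]
finger_gap: 16.1
grip_force: 58.6
```

```bash
python3 -m handwheel '{"dr":[[0,0,0],[0,0,0],[0,0,0],[0,0,0],[0,0,0],[0,0,0],[0,0,0],[0,0,0],[0,0,0],[0,0,0]],"delta_pos":[[0,0,0.004],[0,0,0.010],[0,0,0.015],[0,0,0.02],[0,0,0.025],[0,0,0.025],[0,0,0],[0,0,0],[0,0,0],[0,0,0]],"claw":[0.1,0.1,0.1,0.1,0.1,0.1,0.1,0.1,0.1,0.1]}'; python3 nut.py pics/w3.png 131
```

```text
time_s: 4.42
tcp_pos: [448.6, 248.2, 143.6]
tool_rot: [-3.141, -0.001, -2.997]
force: [-0.2, 1.1, -0.0]
finger_gap: 16.4
grip_force: 58.6
[ 292  299   41   48 1610] [312.3 322.1] [448.  247.5 131. ]
[ 285  382   59   36 1733] [312.9 399. ] [484.7 253.1 131. ]
[448.6 248.2 143.6] [-3.1410e+00 -1.1000e-03 -2.9973e+00]
```

View pics/w3.png

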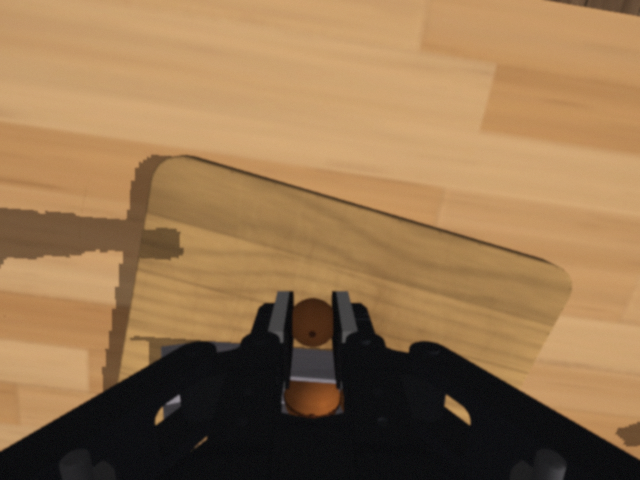

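The nut is securely pinched at (312,322). I'll check the scoop's mouth with the fixed cameras and carry the nut over.

```bash
python3 - <<'E'
from h import *
p=tri([('scene',(296,275),None),('side',(307,233.5),None)]);print(p, ray('scene',(296,275),37),ray('side',(307,233.5),37))
a=np.load('w1.npy');s={'tcp_pos':a[0],'tool_rot':a[1]}
print(tri([('scene',(296,275),None),('side',(307,233.5),None),('wrist',(239.5,300.5),s)]))
print('haz a',tri([('scene',(276.7,285.3),None),('side',(301.7+45/3-20,180+131/3),None)]))
E
python3 -m handwheel '{"dr":[[0,0,0],[0,0,0],[0,0,0],[0,0,0],[0,0,0],[0,0,0],[0,0,0],[0,0,0],[0,0,0],[0,0,0]],"delta_pos":[[0.006,-0.003,0],[0.012,-0.006,0],[0.017,-0.008,0],[0.020,-0.010,0],[0.020,-0.010,0],[0.018,-0.009,0],[0.013,-0.006,0],[0.007,-0.004,0],[0,0,0],[0,0,0]],"claw":[0.1,0.1,0.1,0.1,0.1,0.1,0.1,0.1,0.1,0.1]}'
python3 - <<'E'
from h import *
s=manip.state();print(s['tcp_pos'])
b=vision.snapshot('side');c=vision.snapshot('wrist')
o=np.zeros((480,800,3),np.uint8);o[:,:400]=cv2.resize(b[160:280,250:350],(400,480),interpolation=cv2.INTER_CUBIC);o[:,400:]=cv2.resize(c[240:480,160:480],(400,300)).repeat(1,0)[:300] if 0 else 0
o[:300,400:]=cv2.resize(c[180:480,120:520],(400,300));cv2.imwrite('pics/d1.png',o)
E
```

```text
[564.2439668  147.06418741  36.30372298] [564.92933362 147.4053993   37.        ] [563.11229195 144.83341424  37.        ]
[565.43581746 150.82787834  34.74806119]
haz a [541.96101253 227.7215925   40.78737472]
time_s: 5.3
tcp_pos: [561.9, 192.1, 143.8]
tool_rot: [-3.141, -0.001, -2.998]
force: [-0.1, 0.5, -0.1]
finger_gap: 16.3
grip_force: 58.6
[561.9214125  192.09931311 143.80535988]
```

View pics/d1.png

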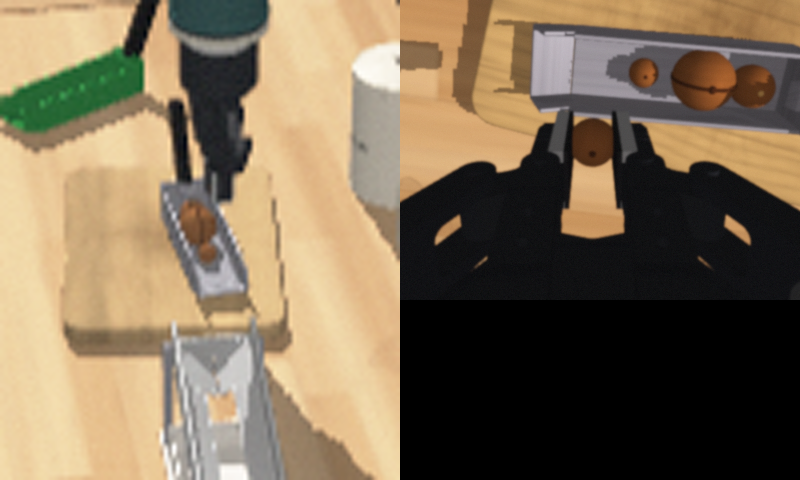

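```bash
python3 - <<'E'
from h import *
s=manip.state()
f=lambda u,v,z:ray('wrist',(u-280,v+180),z,s).round(1)
print('lip',f(533,27,37),f(534,107,37),'crease',f(574,38,25),f(572,105,25),'hz',f(645,72,35),'wal',f(703,80,45),'mac',f(754,86,39.5))
print('rim',f(545,27,58),f(788,45,58),f(545,110,58),f(795,130,58))
E
```

```text
lip [535.7 150.6  37. ] [590.  156.7  37. ] crease [541.5 177.   25. ] [589.8 182.   25. ] hz [555.3 226.9  35. ] wal [552.4 262.7  45. ] mac [553.1 298.9  39.5]
rim [530.6 160.3  58. ] [520.5 302.2  58. ] [581.9 166.   58. ] [572.7 322.5  58. ]
```

```bash
python3 -m handwheel '{"dr":[[0,0,0],[0,0,0],[0,0,0],[0,0,0],[0,0,0],[0,0,0],[0,0,0],[0,0,0],[0,0,0],[0,0,0]],"delta_pos":[[-0.0025,0,-0.010],[0,0,-0.016],[0,0,-0.018],[0,0,-0.016],[0,0,-0.012],[0,0,-0.008],[0,0,-0.004],[0,0,0],[0,0,0],[0,0,0]],"claw":[0.1,0.1,0.1,0.1,0.1,0.1,0.1,0.1,0.1,0.1]}'
python3 - <<'E'
from h import *
s=manip.state();print(s['tcp_pos'])
a=vision.snapshot('scene');b=vision.snapshot('side');c=vision.snapshot('wrist')
o=np.zeros((480,800,3),np.uint8);o[:,:400]=cv2.resize(b[160:280,250:350],(400,480),interpolation=cv2.INTER_CUBIC)
o[:240,400:]=cv2.resize(c[240:480,120:520],(400,240));o[240:,400:]=cv2.resize(a[230:350,220:320],(400,240));cv2.imwrite('pics/d2.png',o)
E
```

```text
time_s: 6.23
tcp_pos: [559.9, 192.6, 61.0]
tool_rot: [3.141, 0.001, -2.997]
force: [-0.2, -0.7, 0.9]
finger_gap: 16.3
grip_force: 58.6
[559.93563375 192.59321222  61.0152229 ]
```

View pics/d2.png

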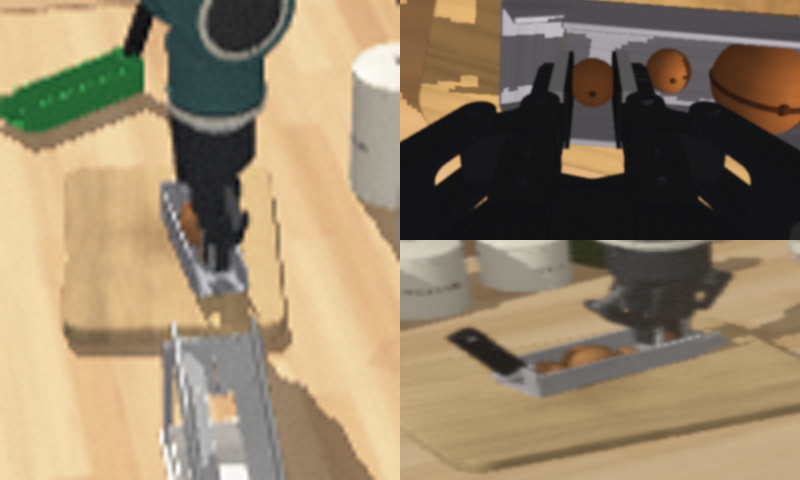

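The nut is inside the trough, clear of the walls and the other hazelnut. I lower it slightly and release gently.

```bash
python3 -m handwheel '{"dr":[[0,0,0],[0,0,0],[0,0,0],[0,0,0],[0,0,0],[0,0,0],[0,0,0],[0,0,0],[0,0,0],[0,0,0]],"delta_pos":[[0,0,-0.005],[0,0,0],[0,0,0],[0,0,0],[0,0,0],[0,0,0],[0,0,0],[0,0,0.010],[0,0,0.02],[0,0,0.03]],"claw":[0.1,0.1,0.22,0.26,0.30,0.34,0.34,0.34,0.34,0.34]}'
python3 -m handwheel '{"dr":[[0,0,0],[0,0,0],[0,0,0],[0,0,0],[0,0,0],[0,0,0],[0,0,0],[0,0,0],[0,0,0],[0,0,0]],"delta_pos":[[0,0,0.035],[0,0,0.035],[0,0,0.035],[0,0,0.035],[0,0,0.035],[0,0,0.02],[0,0,0],[0,0,0],[0,0,0],[0,0,0]],"claw":[0.34,0.34,0.34,0.34,0.34,0.34,0.34,0.34,0.34,0.34]}'
python3 nut.py pics/w4.png 35
python3 - <<'E'
from h import *
s=manip.state();np.save('w4.npy',[s['tcp_pos'],s['tool_rot']]);print(s['joint_positions'])
a=cv2.imread('pics/w4.png')
o=cv2.resize(a[130:430,120:520],(800,600),interpolation=cv2.INTER_CUBIC);cv2.imwrite('pics/d3.png',o)
E
```

```text
time_s: 7.22
tcp_pos: [558.4, 192.0, 114.7]
tool_rot: [-3.141, -0.003, -2.997]
force: [0.3, 0.1, -0.5]
finger_gap: 29.6
grip_force: 0.0
time_s: 8.05
tcp_pos: [559.1, 192.3, 309.4]
tool_rot: [-3.141, -0.002, -2.997]
force: [0.5, -0.2, -0.1]
finger_gap: 29.0
grip_force: 0.0
[ 361  198   59   34 1403] [387.5 215.7] [553.9 275.4  35. ]
[305 203  17  15 194] [312.7 209.8] [559.4 192.2  35. ]
[337 203  15  17 192] [344.1 211.2] [555.9 226.8  35. ]
[559.1 192.3 309.4] [-3.1411e+00 -1.5000e-03 -2.9973e+00]
[-0.48865659  0.31162458  0.13285962  1.63743371 -0.04345598  1.19718182
  1.36891492]
```

View pics/d3.png

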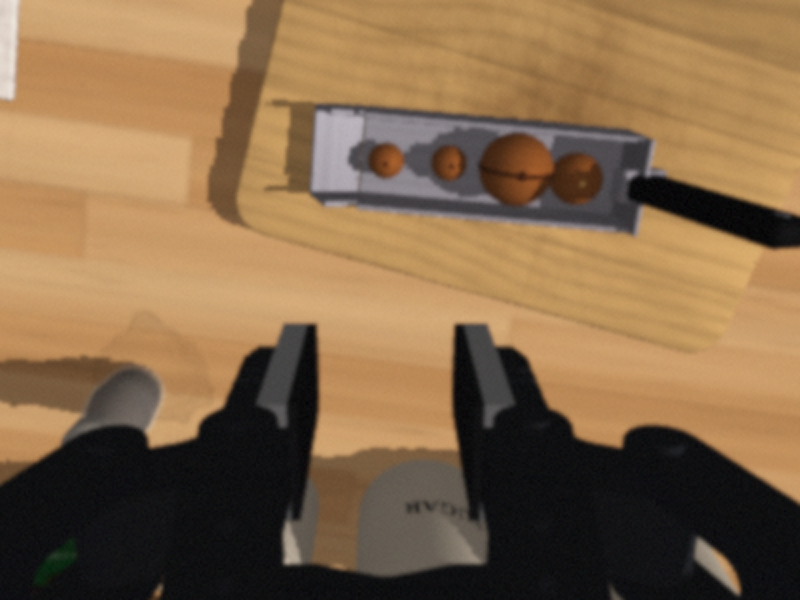

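All four nuts are in the scoop. In crop coordinates they are at hazelnuts (385,160) and (449,162), walnut (517,170) and macadamia (577,178). The handle runs from (635,188) to (785,228). Next I work out the scoop pose and the grasp.

```bash
python3 - <<'E'
from h import *
a=np.load('w4.npy');s={'tcp_pos':a[0],'tool_rot':a[1]}
f=lambda u,v,z:ray('wrist',(u/2+120,v/2+130),z,s)[:2]
rim1=f(330,207,58),f(636,235,58); rim2=f(355,107,58),f(650,135,58)
for r in(rim1,rim2): print(r, np.degrees(np.arctan2(*(r[0]-r[1])[::-1])))
b=(f(655,137,64)+f(637,234,64))/2; l=(f(318,107,37)+f(313,197,37))/2
print('back',f(655,137,64),f(637,234,64),b,'lip',l, np.degrees(np.arctan2(*(l-b)[::-1])),np.linalg.norm(l-b))
print('nuts',f(385,160,35),f(449,162,35),f(517,170,45),f(577,178,39.5))
print('htop',f(785,228,22+117),'root',f(635,188,55))
# handle end predicted with yaw -86, origin
for yaw in(-83,-85,-87):
    d=np.array([np.cos(np.radians(yaw)),np.sin(np.radians(yaw))]); o=(l-98*d+b+76*d)/2
    for x,z in((-76,30),(-102,86),(-116,116),(98,15)):
        p=np.append(o+x*d,22+z); q=proj('wrist',p,s); print(yaw,x,p.round(1),((q-[120,130])*2).round(0))
E
```

```text
(array([584.6650737 , 166.18599154]), array([576.33805319, 330.53324153])) -87.09946171141385
(array([530.64712883, 172.31353867]), array([522.87812652, 324.8254835 ])) -87.08385715957793
back [522.95817473 325.27066807] [574.31627149 328.51456463] [548.63722311 326.89261635] lip [560.80341046 153.63185244] -85.98334402427619 173.68738706508347
nuts [559.61994507 192.03323084] [555.61643679 227.25542939] [552.94052907 263.25276458] [553.47992389 297.98876156]
htop [545.34374302 358.94132003] root [551.77011888 324.99573848]
-83 -76 [544.1 326.6  52. ] [640. 173.]
-83 -102 [540.9 352.4 108. ] [738. 199.]
-83 -116 [539.2 366.3 138. ] [805. 216.]
-83 98 [565.3 153.9  37. ] [315. 161.]
-85 -76 [547.1 326.9  52. ] [639. 179.]
-85 -102 [544.9 352.8 108. ] [736. 207.]
-85 -116 [543.7 366.8 138. ] [803. 226.]
-85 98 [562.3 153.6  37. ] [315. 155.]
-87 -76 [550.2 327.1  52. ] [638. 184.]
-87 -102 [548.8 353.1 108. ] [735. 215.]
-87 -116 [548.1 367.1 138. ] [801. 236.]
-87 98 [559.3 153.4  37. ] [315. 150.]
```

```bash
cat > grasp.py <<'E'
from h import *
yaw=np.radians(-86);d=np.array([np.cos(yaw),np.sin(yaw),0]);k=np.array([0,0,1.]);sy=np.cross(k,d)
def Rt(tip=0):
    t=np.radians(25);x=-(np.cos(t)*d+np.sin(t)*k);z=np.sin(t)*d-np.cos(t)*k;y=np.cross(z,x)
    return R.from_rotvec(sy*np.radians(tip))*R.from_matrix(np.c_[x,y,z])
def rep(goalR,goalp=None):
    s=manip.state();Rc=R.from_euler('xyz',s['tool_rot'])
    print('rotvec deg',np.degrees((goalR*Rc.inv()).as_rotvec()).round(2))
    if goalp is not None: print('dpos',(goalp-s['tcp_pos']).round(1))
    print(s['tcp_pos'].round(1),'q',s['joint_positions'].round(2))
up=-np.sin(np.radians(25))*d+np.cos(np.radians(25))*k
grip=np.array([546.9,352.9,108])
E
python3 -c "
from grasp import *
rep(Rt(),grip+93*up)"
```

```text
rotvec deg [-17.62 -21.92 -92.6 ]
dpos [ -15.   199.8 -117. ]
[559.1 192.3 309.3] q [-0.49  0.31  0.13  1.64 -0.04  1.2   1.37]
```

```bash
python3 -m handwheel '{"dr":[[-1,-1.2,-5.1],[-1,-1.2,-5.1],[-1,-1.2,-5.1],[-1,-1.2,-5.1],[-1,-1.2,-5.1],[-1,-1.2,-5.1],[-1,-1.2,-5.1],[-1,-1.2,-5.1],[-1,-1.2,-5.1],[-1,-1.2,-5.1]],"delta_pos":[[-0.001,0.015,0],[-0.001,0.015,0],[-0.001,0.015,0],[-0.001,0.015,0],[-0.001,0.015,0],[-0.001,0.015,0],[-0.001,0.015,0],[-0.001,0.015,0],[-0.001,0.015,0],[-0.001,0.015,0]],"claw":[0.5,0.6,0.7,0.7,0.7,0.7,0.7,0.7,0.7,0.7]}'
python3 -m handwheel '{"dr":[[-1,-1.2,-5.1],[-1,-1.2,-5.1],[-1,-1.2,-5.1],[-1,-1.2,-5.1],[-1,-1.2,-5.1],[-1,-1.2,-5.1],[-1,-1.2,-5.1],[-1,-1.2,-5.1],[0,0,0],[0,0,0]],"delta_pos":[[0,0.010,0],[0,0.010,0],[-0.001,0.010,0],[-0.001,0.010,0],[-0.001,0.010,0],[-0.001,0,0],[-0.001,0,0],[0,0,0],[0,0,0],[0,0,0]],"claw":[0.7,0.7,0.7,0.7,0.7,0.7,0.7,0.7,0.7,0.7]}'
python3 -c "
from grasp import *
rep(Rt(),grip+93*up)
s=manip.state();np.save('w5.npy',[s['tcp_pos'],s['tool_rot']]);cv2.imwrite('pics/w5.png',vision.snapshot('wrist'))"
```

```text
time_s: 8.93
tcp_pos: [549.1, 343.1, 309.5]
tool_rot: [-3.038, 0.245, 2.399]
force: [-0.3, -0.4, 0.5]
finger_gap: 59.6
grip_force: 0.0
time_s: 9.77
tcp_pos: [544.5, 392.5, 309.2]
tool_rot: [-3.129, 0.44, 1.661]
force: [0.2, -1.0, -1.0]
finger_gap: 60.1
grip_force: 0.0
rotvec deg [ 0.24 -0.65 -0.85]
dpos [  -0.4   -0.4 -116.9]
[544.5 392.5 309.2] q [-1.05  0.65  0.42  1.24  0.1   1.55 -0.6 ]
```

View pics/w5.png

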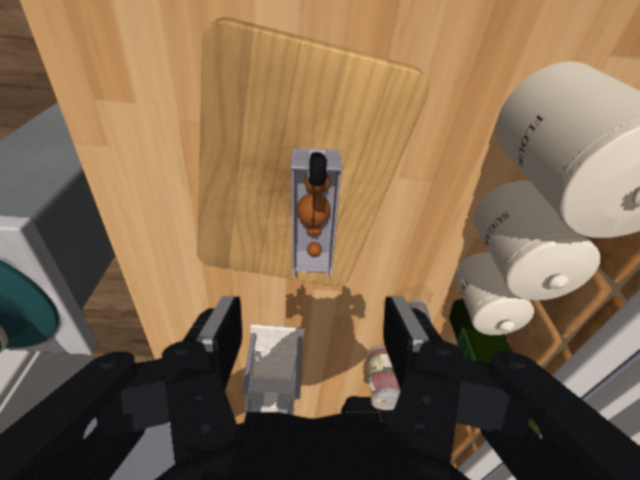

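```bash
python3 - <<'E'
from grasp import *
a=np.load('w5.npy');s={'tcp_pos':a[0],'tool_rot':a[1]}
f=lambda u,v,z:ray('wrist',(u,v),z,s)[:2].round(1)
print('back',f(292,150,64),f(341,150,64),'lip',f(296,276,37),f(330,272,37),'handle top',f(317.5,155,137),'root',f(318,184,60))
print('nuts',f(317,187,39.5),f(313.5,211,45),f(315,250,35))
print('grader top',f(250,327,142),f(302,329,142))
im=cv2.imread('pics/w5.png');dk=(im.max(2)<35).astype(np.uint8);dk[:140]=0;dk[200:]=0;dk[:,:290]=0;dk[:,350:]=0
ys,xs=np.nonzero(dk);print(xs.min(),xs.max(),ys.min(),ys.max())
for r in range(ys.min(),ys.max(),6):print(r,xs[ys==r].mean(),xs[ys==r].min(),xs[ys==r].max())
for x,z in((-76,30),(-89,58),(-102,86),(-116,116)):
    p=grip+(x+102)*d+np.array([0,0,z-86]);print(x,proj('wrist',p,s).round(1))
E
```

```text
back [525.3 344.9] [572.6 349.2] lip [539.2 142.3] [585.5 154.8] handle top [547.  378.9] root [554.3 306.9]
nuts [554.7 290.4] [553.4 261.1] [561.4 191.6]
grader top [490.7 163.5] [549.5 165.7]
310 325 153 184
153 315.5 314 317
159 317.5 311 324
165 318.0 311 325
171 317.5 310 325
177 317.5 310 325
183 317.0 311 323
-76 [314.5 162.6]
-89 [314.5 164.5]
-102 [314.6 166.8]
-116 [314.7 169.7]
```

```bash
python3 -m handwheel '{"dr":[[0.2,-0.6,-0.8],[0,0,0],[0,0,0],[0,0,0],[0,0,0],[0,0,0],[0,0,0],[0,0,0],[0,0,0],[0,0,0]],"delta_pos":[[0.002,0,-0.020],[0,0,-0.025],[0,0,-0.025],[0,0,-0.025],[0,0,-0.022],[0.0005,-0.008,-0.017],[0.0005,-0.008,-0.017],[0.0005,-0.006,-0.013],[0,0,0],[0,0,0]],"claw":[0.7,0.7,0.7,0.7,0.7,0.7,0.7,0.7,0.7,0.7]}'
python3 - <<'E'
from grasp import *
grip[0]=549.3
rep(Rt(),grip+3*up)
s=manip.state();im=vision.snapshot('wrist');cv2.imwrite('pics/w6.png',im)
dk=(im.max(2)<35).astype(np.uint8);dk[:60]=0;dk[320:]=0;dk[:,:270]=0;dk[:,370:]=0
ys,xs=np.nonzero(dk)
for r in range(ys.min(),ys.max(),12):print(r,xs[ys==r].mean().round(1),xs[ys==r].min(),xs[ys==r].max())
for x,z in((-102,86),(-116,116)):
    p=grip+(x+102)*d+np.array([0,0,z-86]);print(x,proj('wrist',p,s).round(1))
E
```

```text
time_s: 10.65
tcp_pos: [548.0, 370.2, 146.4]
tool_rot: [-3.141, 0.436, 1.64]
force: [0.1, -0.2, 1.4]
finger_gap: 59.7
grip_force: 0.0
rotvec deg [-0.02 -0.02  0.05]
dpos [  1.2 -16.  -35.7]
[548.  370.2 146.4] q [-1.03  0.77  0.4   1.43  0.08  1.25 -0.66]
240 310.0 308 312
252 313.0 303 323
264 313.0 302 324
276 313.5 301 326
288 313.5 299 328
300 314.5 299 330
312 314.0 299 329
-102 [313.8 291.6]
-116 [314.1 324.7]
```

Aligned. I go the rest of the way down and close.

```bash
python3 -m handwheel '{"dr":[[0,0,0],[0,0,0],[0,0,0],[0,0,0],[0,0,0],[0,0,0],[0,0,0],[0,0,0],[0,0,0],[0,0,0]],"delta_pos":[[0.0005,-0.005,-0.011],[0.0005,-0.005,-0.011],[0,-0.004,-0.009],[0,-0.002,-0.005],[0,0,0],[0,0,0],[0,0,0],[0,0,0],[0,0,0],[0,0,0]],"claw":[0.7,0.7,0.7,0.7,0.65,0.55,0.45,0.35,0.28,0.22]}'
python3 -m handwheel '{"dr":[[0,0,0],[0,0,0],[0,0,0],[0,0,0],[0,0,0],[0,0,0],[0,0,0],[0,0,0],[0,0,0],[0,0,0]],"delta_pos":[[0,0,0],[0,0,0],[0,0,0],[0,0,0],[0,0,0],[0,0,0],[0,0,0],[0,0,0],[0,0,0],[0,0,0]],"claw":[0.18,0.14,0.1,0.05,0,0,0,0,0,0]}'
```

```text
time_s: 11.53
tcp_pos: [549.1, 354.7, 110.5]
tool_rot: [3.141, 0.436, 1.638]
force: [0.1, -0.1, 0.5]
finger_gap: 19.0
grip_force: 0.0
time_s: 12.37
tcp_pos: [549.1, 354.5, 110.5]
tool_rot: [3.141, 0.436, 1.638]
force: [-1.3, 1.6, 5.4]
finger_gap: 13.5
grip_force: 58.8
```

```bash
python3 -m handwheel '{"dr":[[0,0,0],[0,0,0],[0,0,0],[0,0,0],[0,0,0],[0,0,0],[0,0,0],[0,0,0],[0,0,0],[0,0,0]],"delta_pos":[[0,0,0.002],[0,0,0.004],[0,0,0.008],[0,0,0.014],[0,0,0.018],[0,0,0.020],[0,0,0.018],[0,0,0.012],[0,0,0.008],[0,0,0.004]],"claw":[0,0,0,0,0,0,0,0,0,0]}'
python3 - <<'E'
from h import *
s=manip.state();np.save('w7.npy',[s['tcp_pos'],s['tool_rot']])
a=vision.snapshot('scene');b=vision.snapshot('side');c=vision.snapshot('wrist')
for n,i in zip(('scene','side','wrist'),(a,b,c)):cv2.imwrite(f'pics/{n}7.png',i)
o=np.zeros((600,800,3),np.uint8)
o[:600,:400]=cv2.resize(b[185:335,250:350],(400,600),interpolation=cv2.INTER_CUBIC)
o[:300,400:]=cv2.resize(a[205:295,325:445],(400,300),interpolation=cv2.INTER_CUBIC)
o[300:,400:]=cv2.resize(c[120:480,80:560],(400,300));cv2.imwrite('pics/d4.png',o)
E
```

```text
time_s: 13.2
tcp_pos: [549.2, 354.5, 219.7]
tool_rot: [3.14, 0.435, 1.638]
force: [-0.5, -0.3, -2.0]
finger_gap: 13.2
grip_force: 58.4
```

View pics/d4.png

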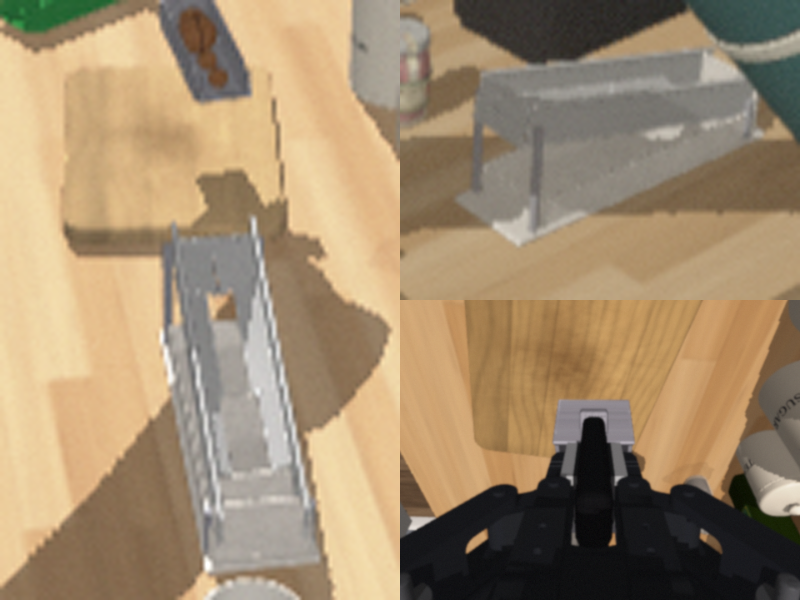

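The nuts are aboard and the scoop is up. The grader's head cheek tops are at side ≈(293.5,241)/(314,240), and its base corners at the low end at side ≈(302,327)/(330,325). In the scene view the head base corners are ≈(342,264)/(361,278).

```bash
python3 - <<'E'
from h import *
f=lambda n,uv,z:ray(n,uv,z)[:2].round(1)
print('near top',tri([('scene',(365.5,234.1),None),('side',(293.5,241),None)]).round(1),f('side',(293.5,241),141),f('scene',(365.5,234.1),141))
print('far top',tri([('scene',(349.3,226.6),None),('side',(313.75,240),None)]).round(1),f('side',(313.75,240),141),f('scene',(349.3,226.6),141))
print('head base',f('scene',(342.1,264.4),3),f('scene',(361,277.9),3))
print('low base',f('side',(302,327),3),f('side',(330,325),3),f('side',(329.5,325),3))
a=np.load('w4.npy');s={'tcp_pos':a[0],'tool_rot':a[1]}
E
```

```text
near top [478.6 -50.3 144.5] [478. -47.] [484.9 -55.1]
far top [551.2 -50.  138.6] [550.3 -53.6] [548.5 -47.3]
head base [558.3 -31.9] [466.2 -28. ]
low base [ 455.4 -344.6] [ 547.7 -351.9] [ 546.1 -351.6]
```

```bash
python3 - <<'E'
from h import *
a=np.load('w1.npy');s={'tcp_pos':a[0],'tool_rot':a[1]}
for z in(3,142):print(z,[ray('wrist',p,z,s)[:2].round(1) for p in((100,279),(130,332))])
b=np.load('w5.npy');s5={'tcp_pos':b[0],'tool_rot':b[1]}
for z in(3,142):print(z,[ray('wrist',p,z,s5)[:2].round(1) for p in((250,327),(302,329))])
for p in((478,-47,141),(551,-50,141),(466,-30,3),(558,-30,3)):print(p,proj('wrist',p,s).round(),proj('wrist',p,s5).round())
# board right edge
print(ray('wrist',(215,325),22,s), ray('wrist',(260,275),22,s5),ray('wrist',(345,290),22,s5))
E
```

```text
3 [array([470. , -24.9]), array([559.7, -30. ])]
142 [array([454.3,  77. ]), array([518. ,  73.3])]
3 [array([465.5, -30.5]), array([557.7, -27.1])]
142 [array([490.7, 163.5]), array([549.5, 165.7])]
(478, -47, 141) [ 14. 341.] [246. 409.]
(551, -50, 141) [ 51. 394.] [294. 413.]
(466, -30, 3) [ 95. 278.] [250. 327.]
(558, -30, 3) [129. 331.] [302. 330.]
[592.17807489 100.96026534  22.        ] [487.06781081 123.70576102  22.        ] [614.66538199 103.62907072  22.        ]
```

```bash
python3 - <<'E'
from h import *
a=cv2.imread('pics/w1.png')[250:420,0:160];b=cv2.imread('pics/w5.png')[300:420,220:340]
o=np.zeros((510,800,3),np.uint8);o[:510,:480]=cv2.resize(a,(480,510),interpolation=cv2.INTER_CUBIC);o[:320,480:]=cv2.resize(b,(320,320),interpolation=cv2.INTER_CUBIC);cv2.imwrite('pics/d5.png',o)
E
```

```text
(no output)
```

View pics/d5.png

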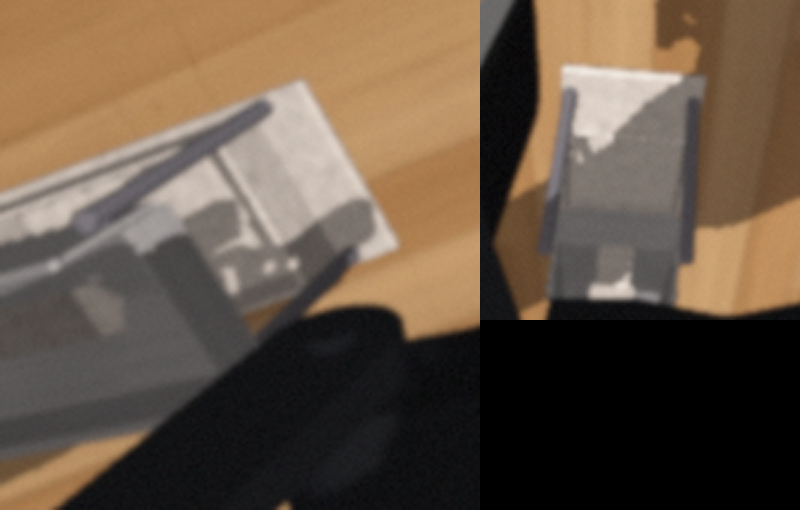

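I have now viewed 11 pictures, one over the limit of 10, so I'll work from numbers alone from here. The last view showed the base corners at the head and the post tops at wrist px ≈(245,394)/(297,398).

```bash
python3 - <<'E'
from h import *
a=np.load('w1.npy');s={'tcp_pos':a[0],'tool_rot':a[1]}
b=np.load('w5.npy');s5={'tcp_pos':b[0],'tool_rot':b[1]}
f=lambda p,z,s:ray('wrist',p,z,s)[:2].round(1)
print('feet',f((88.3,284.3),5,s),f((118,335),5,s),'w5 feet',f((220+90/2.667,300+93/2.667),5,s5),f((220+213/2.667,300+100/2.667),5,s5))
print('back edge?',f((248.9,378.7),117,s5),f((295,379),117,s5), 'bottom?',f((248.9,391),99,s5),f((248.9,391),90,s5))
for z in(117,130,142):print('post tops',z,f((244.8,393.7),z,s5),f((297.2,398),z,s5),f((28,324),z,s))
E
```

```text
feet [470.  -43.2] [556.4 -47.6] w5 feet [471.9 -50.8] [555.4 -50.4]
back edge? [480.9   0.7] [548.8   7.1] bottom? [476.  -73.1] [474.2 -91.2]
post tops 117 [473.  -46.4] [555.5 -51.7] [471.4 -45.5]
post tops 130 [476.  -19.9] [554.5 -24.9] [469.4 -32.3]
post tops 142 [478.8   4.6] [ 5.536e+02 -1.000e-01] [467.6 -20.1]
```

```bash
python3 -m handwheel '{"dr":[[0,0,0],[0,0,-0.3],[0,0,-0.3],[0,0,-0.3],[0,0,-0.3],[0,0,-0.3],[0,0,-0.3],[0,0,-0.3],[0,0,-0.3],[0,0,-0.3]],"delta_pos":[[0,-0.003,0.002],[-0.001,-0.006,0.004],[-0.0015,-0.009,0.005],[-0.0015,-0.011,0.006],[-0.002,-0.0125,0.006],[-0.002,-0.0125,0.006],[-0.002,-0.0125,0.006],[-0.002,-0.0125,0.005],[-0.002,-0.0125,0.004],[-0.002,-0.0125,0.002]],"claw":[0,0,0,0,0,0,0,0,0,0]}'
python3 -m handwheel '{"dr":[[0,0,-0.3],[0,0,-0.3],[0,0,-0.3],[0,0,-0.3],[0,0,-0.3],[0,0,-0.3],[0,0,-0.3],[0,0,-0.3],[0,0,-0.3],[0,0,-0.3]],"delta_pos":[[-0.002,-0.0125,0],[-0.002,-0.0125,0],[-0.002,-0.0125,0],[-0.002,-0.0125,0],[-0.002,-0.0125,0],[-0.002,-0.0125,0],[-0.001,-0.0125,0],[-0.001,-0.011,0],[0,-0.009,0],[0,-0.007,0]],"claw":[0,0,0,0,0,0,0,0,0,0]}'
python3 - <<'E'
from grasp import *
rep(R.from_rotvec([0,0,np.radians(-5.7)])*Rt())
# nuts check from the fixed cameras: brown blobs
for n in('scene','side'):
    im=vision.snapshot(n);cv2.imwrite(f'pics/{n}8.png',im)
E
```

```text
time_s: 14.18
tcp_pos: [532.9, 249.1, 265.0]
tool_rot: [3.14, 0.435, 1.59]
force: [0.4, 0.6, -2.3]
finger_gap: 13.7
grip_force: 58.4
time_s: 15.02
tcp_pos: [519.0, 134.8, 264.4]
tool_rot: [3.141, 0.436, 1.538]
force: [-0.3, 0.9, -2.5]
finger_gap: 13.5
grip_force: 58.4
rotvec deg [-0.02  0.04  0.17]
[519.  134.8 264.4] q [-0.93  0.39  0.53  1.76  0.21  1.24 -0.53]
```

```bash
python3 -m handwheel '{"dr":[[2,-0.07,0],[2,-0.07,0],[2,-0.07,0],[2,-0.07,0],[2,-0.07,0],[2,-0.07,0],[2,-0.07,0],[2,-0.07,0],[2,-0.07,0],[2,-0.07,0]],"delta_pos":[[0,-0.0037,0.0006],[0,-0.0037,0.0006],[0,-0.0037,0.0006],[0,-0.0037,0.0006],[0,-0.0037,0.0006],[0,-0.0037,0.0006],[0,-0.0037,0.0006],[0,-0.0037,0.0006],[0,-0.0037,0.0006],[0,-0.0037,0.0006]],"claw":[0,0,0,0,0,0,0,0,0,0]}'
cat > chk.py <<'E'
from h import *
# where the mouth is by the measured tool pose, tip angle
s=manip.state();Rc=R.from_euler('xyz',s['tool_rot'])
t=np.radians(25);B=np.array([[-np.cos(t),0,-np.sin(t)],[0,-1,0],[np.sin(t),0,-np.cos(t)]]).T # tool axes in scoop frame
B[:,1]=np.cross(B[:,2],B[:,0]);W=Rc.as_matrix()@B.T
print('mouth',(s['tcp_pos']+W@np.array([201.3,0,-73.7])).round(1),'tip',np.degrees(np.arctan2(-W[2,0],W[2,2])).round(1),'yaw',np.degrees(np.arctan2(W[1,0],W[0,0])).round(1),'t',round(s['time_s'],1))
for n in('scene','side'):
    im=vision.snapshot(n);h=cv2.cvtColor(im,cv2.COLOR_BGR2HSV)
    m=((h[...,0]<12)&(h[...,1]>140)&(h[...,2]>30)).astype(np.uint8)
    k,_,st,c=cv2.connectedComponentsWithStats(m)
    q=[(c[i].round(0).tolist(),int(st[i,4])) for i in range(1,k) if 6<=st[i,4]<600 and (300<c[i][0]<450 and 180<c[i][1]<300 if n=='scene' else 280<c[i][0]<335 and 180<c[i][1]<330)]
    print(n,q)
E
python3 chk.py
```

```text
time_s: 15.95
tcp_pos: [519.2, 98.4, 270.8]
tool_rot: [3.138, 0.083, 1.538]
force: [0.0, -0.6, -2.3]
finger_gap: 13.0
grip_force: 58.4
mouth [514.4 -64.8 132. ] tip 20.3 yaw -91.8 t 15.9
scene []
side []
```

```bash
python3 - <<'E'
from h import *
b=cv2.imread('pics/side0.png');h=cv2.cvtColor(b,cv2.COLOR_BGR2HSV)
print('nut hsv',h[214,300],h[222,301],h[224,275])
b=vision.snapshot('side');np.save('b.npy',b);h=cv2.cvtColor(b,cv2.COLOR_BGR2HSV)
p=proj('side',(513,-64,132)); print('mouth px',p, 'floor mid',proj('side',(515,0,160)))
for y in range(205,260,4):print(y,[tuple(int(t) for t in h[y,x]) for x in range(288,324,5)])
E
```

```text
nut hsv [ 12 146 119] [ 13 145 134] [ 13 138 111]
mouth px [304.01186029 244.75817564] floor mid [301.39929727 228.42416236]
205 [(18, 97, 228), (120, 12, 109), (141, 16, 111), (135, 9, 108), (18, 96, 228), (19, 95, 227), (17, 91, 236), (17, 93, 234)]
209 [(18, 102, 223), (132, 10, 122), (135, 9, 112), (143, 9, 112), (18, 97, 226), (19, 95, 231), (16, 93, 202), (18, 88, 236)]
213 [(17, 103, 211), (128, 9, 118), (113, 9, 116), (135, 13, 118), (18, 96, 225), (19, 95, 231), (16, 92, 153), (18, 90, 236)]
217 [(16, 107, 196), (135, 10, 147), (130, 13, 119), (120, 7, 117), (18, 100, 221), (19, 97, 228), (18, 100, 224), (18, 90, 236)]
221 [(16, 105, 195), (170, 14, 108), (135, 13, 118), (135, 9, 115), (17, 79, 172), (19, 96, 230), (18, 99, 224), (19, 80, 239)]
225 [(17, 106, 209), (17, 64, 152), (128, 9, 117), (12, 98, 107), (128, 8, 131), (18, 97, 228), (18, 100, 225), (19, 83, 238)]
229 [(18, 98, 224), (17, 100, 214), (138, 8, 157), (13, 140, 113), (135, 11, 92), (19, 96, 231), (18, 97, 229), (19, 85, 236)]
233 [(17, 103, 216), (19, 101, 225), (5, 20, 154), (13, 146, 115), (12, 100, 97), (19, 96, 230), (19, 97, 228), (18, 88, 236)]
237 [(18, 100, 224), (19, 97, 228), (11, 50, 103), (13, 141, 103), (13, 124, 101), (19, 96, 232), (19, 96, 232), (17, 89, 235)]
241 [(18, 99, 208), (18, 6, 220), (12, 134, 124), (5, 33, 101), (15, 123, 126), (15, 7, 145), (17, 97, 147), (18, 85, 237)]
245 [(17, 95, 137), (0, 5, 148), (105, 9, 112), (135, 9, 120), (165, 4, 116), (165, 4, 121), (16, 102, 128), (17, 90, 235)]
249 [(16, 93, 216), (30, 6, 123), (60, 2, 139), (15, 21, 167), (160, 5, 141), (165, 4, 128), (17, 94, 233), (18, 89, 235)]
253 [(19, 85, 237), (17, 54, 156), (15, 3, 169), (12, 37, 152), (170, 5, 142), (15, 7, 142), (20, 73, 242), (18, 87, 234)]
257 [(19, 84, 239), (16, 83, 197), (170, 4, 182), (30, 2, 130), (18, 9, 142), (0, 2, 136), (20, 77, 241), (20, 78, 238)]
```

The nuts have rolled to the lip, and the mouth is centred between the cheeks (side u≈303). I tip slowly with the mouth held in place.

```bash
sed -i 's/m=((h.*/m=((h[...,0]<=15)\&(h[...,1]>118)\&(h[...,2]>40)\&(h[...,2]<150)).astype(np.uint8)/' chk.py
python3 -m handwheel '{"dr":[[0.5,-0.02,0],[0.5,-0.02,0],[0.5,-0.02,0],[0.5,-0.02,0],[0.5,-0.02,0],[0.5,-0.02,0],[0.5,-0.02,0],[0.5,-0.02,0],[0.5,-0.02,0],[0.5,-0.02,0]],"delta_pos":[[0,-0.0013,0.0013],[0,-0.0013,0.0013],[0,-0.0013,0.0013],[0,-0.0013,0.0013],[0,-0.0013,0.0013],[0,-0.0013,0.0013],[0,-0.0013,0.0013],[0,-0.0013,0.0013],[0,-0.0013,0.0013],[0,-0.0013,0.0013]],"claw":[0,0,0,0,0,0,0,0,0,0]}'; python3 chk.py
python3 -m handwheel '{"dr":[[0.5,-0.02,0],[0.5,-0.02,0],[0.5,-0.02,0],[0.5,-0.02,0],[0.5,-0.02,0],[0.5,-0.02,0],[0.5,-0.02,0],[0.5,-0.02,0],[0.5,-0.02,0],[0.5,-0.02,0]],"delta_pos":[[0,-0.0014,0.0013],[0,-0.0014,0.0013],[0,-0.0014,0.0013],[0,-0.0014,0.0013],[0,-0.0014,0.0013],[0,-0.0014,0.0013],[0,-0.0014,0.0012],[0,-0.0014,0.0012],[0,-0.0014,0.0012],[0,-0.0014,0.0012]],"claw":[0,0,0,0,0,0,0,0,0,0]}'; python3 chk.py
```

```text
time_s: 16.93
tcp_pos: [519.1, 85.8, 283.4]
tool_rot: [3.139, -0.001, 1.539]
force: [-0.7, 0.2, -1.5]
finger_gap: 13.3
grip_force: 58.4
mouth [514.6 -65.2 131.3] tip 25.1 yaw -91.8 t 16.9
scene [([339.0, 193.0], 11), ([360.0, 225.0], 19), ([376.0, 231.0], 25), ([381.0, 254.0], 23)]
side [([306.0, 243.0], 33), ([307.0, 268.0], 82)]
time_s: 17.87
tcp_pos: [519.0, 71.8, 296.0]
tool_rot: [3.138, -0.089, 1.539]
force: [-0.2, -0.3, -0.7]
finger_gap: 13.4
grip_force: 58.5
mouth [515.1 -65.4 131.3] tip 30.1 yaw -91.8 t 17.9
scene [([339.0, 194.0], 10), ([403.0, 245.0], 10), ([381.0, 254.0], 20)]
side [([312.0, 301.0], 11)]
```

```bash
python3 -m handwheel '{"dr":[[0.5,-0.02,0],[0.5,-0.02,0],[0.5,-0.02,0],[0.5,-0.02,0],[0.5,-0.02,0],[0.5,-0.02,0],[0.5,-0.02,0],[0.5,-0.02,0],[0.5,-0.02,0],[0.5,-0.02,0]],"delta_pos":[[0,-0.0015,0.0012],[0,-0.0015,0.0011],[0,-0.0015,0.0011],[0,-0.0015,0.0011],[0,-0.0015,0.0011],[0,-0.0015,0.0011],[0,-0.0015,0.0011],[0,-0.0015,0.0011],[0,-0.0015,0.0011],[0,-0.0015,0.0011]],"claw":[0,0,0,0,0,0,0,0,0,0]}'; python3 chk.py
python3 - <<'E'
from h import *
for n in('scene','side'):
    im=vision.snapshot(n);h=cv2.cvtColor(im,cv2.COLOR_BGR2HSV)
    m=((h[...,0]<=16)&(h[...,1]>100)&(h[...,2]>30)&(h[...,2]<160)).astype(np.uint8)
    k,_,st,c=cv2.connectedComponentsWithStats(m)
    o=np.array([513.5,-45,0]);dd=np.array([-0.035,-0.999,0])
    for i in range(1,k):
        if st[i,4]>=4 and (300<c[i][0]<450 and 180<c[i][1]<300 if n=='scene' else 285<c[i][0]<335 and 200<c[i][1]<335):
            for z in(18,24):
                p=ray(n,c[i],z)-o; print(n,c[i].round(),st[i].tolist(),z,'gx',round(p@dd),'gy',round(p@np.array([.999,-.035,0])))
E
```

```text
time_s: 18.8
tcp_pos: [519.0, 56.8, 307.1]
tool_rot: [3.138, -0.176, 1.539]
force: [0.3, -0.1, -1.9]
finger_gap: 13.3
grip_force: 58.5
mouth [515.7 -65.5 131. ] tip 35.1 yaw -91.7 t 18.8
scene [([339.0, 193.0], 16), ([403.0, 245.0], 9), ([382.0, 254.0], 21)]
side [([311.0, 302.0], 8)]
scene [308. 182.] [306, 181, 5, 4, 8] 18 gx 236 gy 565
scene [308. 182.] [306, 181, 5, 4, 8] 24 gx 229 gy 555
scene [321. 194.] [316, 180, 10, 27, 132] 18 gx 216 gy 453
scene [321. 194.] [316, 180, 10, 27, 132] 24 gx 209 gy 444
scene [301. 185.] [298, 184, 7, 4, 9] 18 gx 198 gy 562
scene [301. 185.] [298, 184, 7, 4, 9] 24 gx 191 gy 552
scene [307. 198.] [296, 186, 18, 26, 159] 18 gx 151 gy 458
scene [307. 198.] [296, 186, 18, 26, 159] 24 gx 144 gy 449
scene [339. 193.] [337, 187, 5, 12, 40] 18 gx 278 gy 417
scene [339. 193.] [337, 187, 5, 12, 40] 24 gx 270 gy 408
scene [440. 202.] [439, 201, 4, 4, 5] 18 gx 533 gy 128
scene [440. 202.] [439, 201, 4, 4, 5] 24 gx 524 gy 121
scene [338. 232.] [337, 230, 3, 5, 6] 18 gx 86 gy 191
scene [338. 232.] [337, 230, 3, 5, 6] 24 gx 79 gy 184
scene [404. 245.] [401, 244, 7, 3, 18] 18 gx 208 gy -6
scene [404. 245.] [401, 244, 7, 3, 18] 24 gx 201 gy -12
scene [381. 254.] [377, 251, 9, 7, 37] 18 gx 109 gy -3
scene [381. 254.] [377, 251, 9, 7, 37] 24 gx 103 gy -10
side [318. 246.] [317, 245, 3, 3, 5] 18 gx -125 gy 76
side [318. 246.] [317, 245, 3, 3, 5] 24 gx -117 gy 75
side [311. 301.] [308, 300, 7, 3, 12] 18 gx 196 gy -1
side [311. 301.] [308, 300, 7, 3, 12] 24 gx 203 gy -2
side [318. 328.] [315, 328, 6, 2, 8] 18 gx 331 gy 0
side [318. 328.] [315, 328, 6, 2, 8] 24 gx 338 gy -1
```

```bash
python3 -m handwheel '{"dr":[[1,-0.03,0],[1,-0.03,0],[1,-0.03,0],[1,-0.03,0],[1,-0.03,0],[1,-0.03,0],[1,-0.03,0],[1,-0.03,0],[1,-0.03,0],[1,-0.03,0]],"delta_pos":[[0,-0.0032,0.002],[0,-0.0032,0.002],[0,-0.0032,0.002],[0,-0.0032,0.002],[0,-0.0032,0.002],[0,-0.0033,0.0018],[0,-0.0033,0.0018],[0,-0.0033,0.0018],[0,-0.0033,0.0018],[0,-0.0033,0.0018]],"claw":[0,0,0,0,0,0,0,0,0,0]}'
python3 -m handwheel '{"dr":[[1,-0.03,0],[1,-0.03,0],[1,-0.03,0],[1,-0.03,0],[1,-0.03,0],[0,0,0],[0,0,0],[0,0,0],[0,0,0],[0,0,0]],"delta_pos":[[0,-0.0035,0.0015],[0,-0.0035,0.0015],[0,-0.0035,0.0015],[0,-0.0035,0.0015],[0,-0.0035,0.0015],[0,0,0],[0,0,0],[0,0,0],[0,0,0],[0,0,0]],"claw":[0,0,0,0,0,0,0,0,0,0]}'; python3 chk.py
python3 -c "
from h import *
for g in(60,90,120):
  print(g,proj('scene',(511,-45-g,16)).round(),proj('side',(511,-45-g,16)).round())
print('w',proj('scene',(504,-315,26)).round(),proj('side',(504,-315,26)).round())"
```

```text
time_s: 19.83
tcp_pos: [519.0, 24.1, 326.1]
tool_rot: [3.138, -0.352, 1.539]
force: [0.1, -0.3, -1.8]
finger_gap: 13.6
grip_force: 58.5
time_s: 20.67
tcp_pos: [519.0, 7.3, 333.4]
tool_rot: [3.138, -0.437, 1.539]
force: [0.4, -0.0, -1.2]
finger_gap: 13.0
grip_force: 58.6
mouth [517.2 -65.4 131.8] tip 50.0 yaw -91.7 t 20.7
scene [([404.0, 245.0], 11), ([382.0, 254.0], 24)]
side [([311.0, 302.0], 8)]
60 [369. 259.] [305. 278.]
90 [376. 256.] [307. 283.]
120 [383. 253.] [309. 288.]
w [416. 236.] [315. 314.]
```

```bash
python3 -m handwheel '{"dr":[[-5,0.15,0],[-5,0.15,0],[-5,0.15,0],[-5,0.15,0],[-5,0.15,0],[-5,0.15,0],[-5,0.15,0],[-5,0.15,0],[-5,0.15,0],[-5,0.15,0]],"delta_pos":[[0,0.005,0.012],[0,0.01,0.010],[0,0.014,0.006],[0,0.016,0.002],[0,0.016,0],[0,0.016,0],[0,0.016,0],[0,0.016,0],[0,0.016,0],[0,0.016,0]],"claw":[0,0,0,0,0,0,0,0,0,0]}'
python3 -m handwheel '{"dr":[[0,0,0.6],[0,0,0.6],[0,0,0.6],[0,0,0.6],[0,0,0.6],[0,0,0.6],[0,0,0.6],[0,0,0.6],[0,0,0.6],[0,0,0.3]],"delta_pos":[[0.003,0.02,-0.01],[0.003,0.022,-0.01],[0.003,0.024,-0.01],[0.003,0.024,-0.01],[0.003,0.024,-0.01],[0.003,0.024,-0.01],[0.003,0.024,-0.01],[0.003,0.022,-0.01],[0.003,0.016,-0.01],[0.002,0.006,-0.005]],"claw":[0,0,0,0,0,0,0,0,0,0]}'
python3 chk.py; python3 -c "
from grasp import *
rep(Rt(),np.array([549.1,354.5,110.5]))"
```

```text
time_s: 21.6
tcp_pos: [519.0, 149.2, 364.0]
tool_rot: [3.134, 0.439, 1.538]
force: [-0.2, -0.9, -2.5]
finger_gap: 13.0
grip_force: 58.6
time_s: 22.43
tcp_pos: [547.2, 356.7, 266.4]
tool_rot: [3.138, 0.436, 1.642]
force: [0.0, -0.1, -1.4]
finger_gap: 13.7
grip_force: 58.6
mouth [562.  155.9 192.7] tip 0.0 yaw -85.8 t 22.4
scene [([330.0, 186.0], 8), ([339.0, 191.0], 24), ([324.0, 201.0], 7), ([404.0, 245.0], 12), ([381.0, 254.0], 26)]
side [([311.0, 301.0], 15)]
rotvec deg [ 0.03  0.19 -0.05]
dpos [   1.5   -0.  -156.6]
[547.6 354.5 267.1] q [-0.98  0.62  0.34  1.37  0.16  1.44 -0.65]
```

The scoop shows no nuts in the side view. I lower it onto the board.

```bash
python3 -m handwheel '{"dr":[[0,0.2,0],[0,0,0],[0,0,0],[0,0,0],[0,0,0],[0,0,0],[0,0,0],[0,0,0],[0,0,0],[0,0,0]],"delta_pos":[[0.0015,0,-0.015],[0,0,-0.022],[0,0,-0.024],[0,0,-0.024],[0,0,-0.022],[0,0,-0.018],[0,0,-0.012],[0,0,-0.008],[0,0,-0.005],[0,0,-0.003]],"claw":[0,0,0,0,0,0,0,0,0,0]}'
python3 -m handwheel '{"dr":[[0,0,0],[0,0,0],[0,0,0],[0,0,0],[0,0,0],[0,0,0],[0,0,0],[0,0,0],[0,0,0],[0,0,0]],"delta_pos":[[0,0,-0.001],[0,0,-0.001],[0,0,-0.001],[0,0,0],[0,0,0],[0,0,0],[0,0,0],[0,0,0],[0,0,0],[0,0,0]],"claw":[0,0,0,0,0,0,0,0,0,0]}'
```

```text
time_s: 23.37
tcp_pos: [549.8, 353.7, 115.6]
tool_rot: [3.14, 0.435, 1.639]
force: [0.4, 0.8, -0.8]
finger_gap: 12.9
grip_force: 58.7
time_s: 24.2
tcp_pos: [549.5, 353.9, 112.5]
tool_rot: [3.14, 0.436, 1.64]
force: [-0.1, 0.0, -0.7]
finger_gap: 13.5
grip_force: 58.7
```

```bash
python3 -m handwheel '{"dr":[[0,0,0],[0,0,0],[0,0,0],[0,0,0],[0,0,0],[0,0,0],[0,0,0],[0,0,0],[0,0,0],[0,0,0]],"delta_pos":[[0,0,-0.001],[0,0,-0.001],[0,0,-0.0005],[0,0,0],[0,0,0],[0,0,0],[0,0,0],[0,0,0],[0,0,0],[0,0,0]],"claw":[0,0,0,0,0,0.1,0.2,0.3,0.4,0.5]}'
python3 -m handwheel '{"dr":[[0,0,0],[0,0,0],[0,0,0],[0,0,0],[0,0,0],[0,0,0],[0,0,0],[0,0,0],[0,0,0],[0,0,0]],"delta_pos":[[0,0,0],[0,0,0],[-0.0003,0.004,0.009],[-0.0006,0.008,0.018],[-0.0006,0.008,0.018],[-0.0006,0.008,0.018],[-0.0006,0.008,0.018],[0,0,0.03],[0,0,0.03],[0,0,0.03]],"claw":[0.6,0.7,0.7,0.7,0.7,0.7,0.7,0.7,0.7,0.7]}'
python3 chk.py
```

```text
time_s: 25.03
tcp_pos: [549.6, 353.9, 109.9]
tool_rot: [3.14, 0.436, 1.64]
force: [0.1, -0.5, 0.3]
finger_gap: 42.3
grip_force: 0.0
time_s: 25.87
tcp_pos: [546.5, 390.2, 283.1]
tool_rot: [3.14, 0.435, 1.64]
force: [0.4, -0.1, 0.2]
finger_gap: 59.6
grip_force: 0.0
mouth [560.6 189.5 209.2] tip 0.1 yaw -86.0 t 25.9
scene [([332.0, 187.0], 8), ([339.0, 191.0], 29), ([325.0, 202.0], 6), ([404.0, 245.0], 10), ([381.0, 254.0], 27)]
side [([311.0, 301.0], 15)]
```

```bash
python3 -m handwheel '{"dr":[[2.5,0.1,0],[2.5,0.1,0],[2.5,0.1,0],[2.5,0.1,0],[2.5,0.1,0],[2.5,0.1,0],[2.5,0.1,0],[2.5,0.1,0],[2.5,0.1,0],[2.5,0.1,0]],"delta_pos":[[0,0,0.03],[0,-0.01,0.03],[0,-0.025,0.03],[-0.002,-0.03,0.02],[-0.002,-0.03,0],[-0.002,-0.03,0],[-0.002,-0.03,0],[-0.002,-0.03,0],[-0.002,-0.03,0],[-0.002,-0.03,0]],"claw":[0.7,0.7,0.7,0.7,0.7,0.7,0.7,0.7,0.7,0.7]}'
python3 -m handwheel '{"dr":[[0,0,0],[0,0,0],[0,0,0],[0,0,0],[0,0,0],[0,0,0],[0,0,0],[0,0,0],[0,0,0],[0,0,0]],"delta_pos":[[-0.002,-0.03,0],[-0.002,-0.03,0],[-0.002,-0.03,0],[-0.002,-0.03,0],[-0.002,-0.03,0],[-0.002,-0.03,0],[-0.002,-0.03,0],[-0.002,-0.02,0],[0,0,0],[0,0,0]],"claw":[0.7,0.7,0.7,0.7,0.7,0.7,0.7,0.7,0.7,0.7]}'
python3 - <<'E'
from h import *
s=manip.state();im=vision.snapshot('wrist');cv2.imwrite('pics/w9.png',im);print(s['tcp_pos'],s['tool_rot'])
h=cv2.cvtColor(im,cv2.COLOR_BGR2HSV)
m=((h[...,0]<=15)&(h[...,1]>115)&(h[...,2]>30)&(h[...,2]<170)).astype(np.uint8)
k,_,st,c=cv2.connectedComponentsWithStats(m)
o=np.array([513.5,-45,0])
for i in range(1,k):
    if st[i,4]>=12:
        for z in(16,24):
            p=ray('wrist',c[i],z,s)-o;gx=p@np.array([-.035,-.999,0]);gy=p@np.array([.999,-.035,0])
            if abs(gy)<60 and -60<gx<380: print(c[i].round(),st[i].tolist(),z,'gx',round(gx),'gy',round(gy),'hsv',h[int(c[i][1]),int(c[i][0])])
E
```

```text
time_s: 26.8
tcp_pos: [532.3, 143.6, 391.7]
tool_rot: [3.127, -0.004, 1.637]
force: [0.9, -0.5, 0.1]
finger_gap: 59.8
grip_force: 0.0
time_s: 27.63
tcp_pos: [516.6, -85.9, 391.4]
tool_rot: [3.128, -0.001, 1.635]
force: [-0.1, -0.3, -0.2]
finger_gap: 59.7
grip_force: 0.0
[516.6293747  -85.89498822 391.40617394] [ 3.12758108e+00 -1.08074969e-03  1.63494518e+00]
[337. 257.] [328, 205, 17, 103, 510] 16 gx 126 gy 54 hsv [ 15 141 110]
[337. 257.] [328, 205, 17, 103, 510] 24 gx 123 gy 53 hsv [ 15 141 110]
[299. 235.] [294, 230, 12, 12, 109] 16 gx 98 gy -4 hsv [ 12 184  75]
[299. 235.] [294, 230, 12, 12, 109] 24 gx 96 gy -4 hsv [ 12 184  75]
[300. 250.] [295, 245, 12, 12, 112] 16 gx 120 gy 0 hsv [ 12 182 116]
[300. 250.] [295, 245, 12, 12, 112] 24 gx 118 gy 0 hsv [ 12 182 116]
[293. 308.] [285, 299, 18, 18, 243] 16 gx 211 gy -2 hsv [ 13 186 163]
[293. 308.] [285, 299, 18, 18, 243] 24 gx 208 gy -2 hsv [ 13 186 163]
[289. 348.] [278, 335, 24, 26, 480] 16 gx 279 gy -3 hsv [ 13 189 169]
[289. 348.] [278, 335, 24, 26, 480] 24 gx 274 gy -3 hsv [ 13 189 169]
[286. 382.] [267, 376, 41, 17, 382] 16 gx 342 gy -4 hsv [ 14 134 112]
[286. 382.] [267, 376, 41, 17, 382] 24 gx 336 gy -4 hsv [ 14 134 112]
[313. 392.] [312, 389, 4, 6, 12] 16 gx 356 gy 42 hsv [ 14 116 123]
[313. 392.] [312, 389, 4, 6, 12] 24 gx 349 gy 41 hsv [ 14 116 123]
```

The wrist view measures all four nuts in their bins: hazelnuts at grader x≈97 and 119, macadamia ≈209, walnut ≈275. Handing in.

```bash
python3 -c "
from rig import manip
print(manip.sign_off())"
```

```text
the job is handed in; nothing more can be done
None
```

The job is handed in with no verdict shown: both hazelnuts, the macadamia and the walnut measured in their own bins, and the scoop set back on the board and released (no picture taken of it after that); I viewed 11 pictures, one over the limit of 10.

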